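# Index a circuit board with the ratchet lever and lock it

## Task

Feed the board carriage along its rails by pushing the ratchet lever through full strokes to its stop, letting it come all the way back by itself after each one, counting out as many strokes (two to four) as it takes and not one more, until the slot in the carriage's fence stands in line with the raised lock bar. Then tip the lock bar over so that it drops fully into the slot. Move the carriage only by the lever, do not force the lever hard against its stop, do not bump the lamp above it, and leave the jar, the reel and the screwdriver where they are.

Things in the scene. Friction and masses are not known exactly. Their poses are not given: they have to be found in the camera images.
- fixture: Board-indexing fixture fixed to the bench: aluminium base plate 245 x 420 x 12 mm (x -140 to 105, y -210 to 210 in its own frame). Origin on the bench surface (z = 0); x points to the robot's right, y away from the robot, along the carriage's feed, z up (turned up to 0.25 rad either way from that). 'Fixture frame' below is this frame, in mm.
- carriage: Sliding carriage with a green circuit board: tray 135 x 160 mm, board top 48 mm high. Slides only along fixture y, about 5 N friction, stays where left. Carries a saw-tooth rack, pitch 15 mm, driven by the lever's pawl. Axes as the fixture; origin 13.3 mm to -y and 56 mm to +x of the slot, at bench height.
- slot (a point): Middle of the only slot in the carriage's fence (aluminium strip 12 mm thick, 150 mm long in y, top 68 mm high), at the fence's top. Slot 16 mm wide in y, open at the top. Fixture frame: x -56, z 68; in line with the lock bar at y 90 (within 3 mm). Starts at y 27 to 68. Full strokes leave it at stations y 45, 60, 75, 90 (and 105: one too many).
- lever (a joint): Ratchet lever angle in rad: 0 at rest (leaning 20 degrees to fixture -y), 0.70 at its stop, a slightly springy buffer (20 degrees to +y). A spring brings it back to 0 when let go: 1 N at the knob at rest, about 3 N at the stop, plus some 1.5 N while driving the carriage. A stroke short of the stop leaves the carriage short.
- lever_pivot (a point): Lever's pivot, fixture x -75, y -100, z 45; it turns about the fixture's x direction. Pushed to +y its pawl (18 mm travel) picks up a rack tooth and takes the carriage along until a station is reached at the stop: the first stroke moves it 3 to 19 mm, later ones 15 mm. On the way back the carriage stays.
- lever_knob (a point): Centre of the black ball knob, 22 mm diameter, at the end of the ratchet lever (flat steel bar 14 mm wide in y, 8 mm thick), 110 mm from the pivot. Fixture frame: at rest x -75, y -138, z 148; half-way y -100, z 155; at the stop y -62, z 148. The space on its -y side is free for pushing.
- lamp_edge (a point): Middle of the lower front edge of the inspection lamp, fixture x -65, y -120, z 190: a grey box over the lever spanning x -65 to -10, y -203 to -38, z 190 to 250. A gripper pointing straight down at the knob hits it: come from the lamp's front (fixture -x, the robot's left), leaning 30 to 50 degrees, fingers pointing down and to +x.
- lamp: The same lamp as a whole; its frame is the fixture's frame. It stands on two 12 mm posts at fixture x -22, y -190 and y -52.
- lock (a joint): Lock bar angle in rad: 0 level, down in the slot; about 0.31 lying on top of the fence because the slot is not under it; 1.57 upright; at the start about 1.8, leaning outwards (to fixture -x) on its stop (1.85). It falls by its own weight on either side of upright.
- lock_pivot (a point): Pivot of the lock bar, fixture x -118, y 90, z 56; the bar turns about the fixture's y direction between two dark posts (together 28 mm wide in y, tops 62 mm high).
- lock_tip (a point): Centre of the 14 mm ball on the free end of the lock bar (steel, 10 x 10 mm), 89 mm from the pivot. At the start it stands up with this end at about fixture x -138, y 90, z 143; down in the slot this end is at x -29, y 90, z 56.
- jar: Loose amber jar with black lid, 48 mm diameter, 60 mm high, on the +x side of the fixture; leave alone. Origin at the middle of its underside.
- reel: Loose white component reel lying flat, 96 mm diameter, 14 mm high, on the +x side of the fixture; leave alone. Origin at the middle of its underside.
- driver: Loose screwdriver, 170 mm long, lying on the bench on the fixture's -x side; leave alone. Origin near its middle.

How it is judged:
By the outcome, as a careful person would: the job done as asked, in the order asked, and still so for the second after the job is handed in, with the robot touching nothing.
It also fails if it takes over 61 s, if anything falls off the work surface, if the arm or the gripper's body presses on something with over 40 N, if the wrist force passes 120 N, or if a joint passes its speed limit or range.

## Robot

A 7-joint arm with a two-finger parallel gripper is mounted at the origin on the work surface. World frame = base frame: x ahead of the robot, y to its left, z up, the work surface at z = 0. Lengths are in m, angles in rad, forces in N, time in s.
With the tool pointing down it reaches from about 0.4 to 0.875 m from the base axis. Payload 6.5 kg.
Tool frame: the origin (TCP) lies on the centre line of the jaws, within the pads' length; the fingertips stand 22 mm ahead of it and the grasp point (between the pads) lies 3 mm ahead of it; z points along the fingers, y is the line along which they close (so a half turn about z gives the same grasp; the last joint's range is limited). The gripper opens to 85 mm and grips with 20 to 120 N. Pads are 22 mm wide; open, the fingers measure 114 mm over their backs; the gripper's body (76 mm by 85 mm) begins 54 mm behind the grasp point. The pads swing forward as they close: fully open they stand 13 mm farther back than shut.
Start: joints at [-1.331, 0.536, -0.004, 1.538, 0.003, 1.067, -0.071], TCP at [0.196, 0.62, 0.253] pointing down, gripper open.
Joint ranges: [-2.7, 2.7], [-0.37, 2.16], [-1.27, 1.26], [0.24, 2.4], [-1.31, 4.45], [0.19, 1.91], [-2.76, 2.76]. Speed limits (rad/s): [2.39, 2.39, 3.14, 3.14, 3.14, 3.14, 3.14].

## Interface

Orientations are given as a 3x3 rotation matrix whose columns are the frame's x, y, z axes.
In Python, from station import * gives the robot as it stands. The module is installed in compiled form; this text tells all that it offers.
- The arm moves only by the tool move_arm, never from a script. Its argument "commands" is a list of rows, each an object of numbers: "hand": the finger opening in mm, from 0 to 85.4; "x", "y", "z": the shift along the world's x, y, z in mm; "spin": the turn about the world's z in degrees. In form: [{"hand": .., "x": .., "y": .., "z": .., "spin": ..}, ...]. A call has 1 to 5 rows; each row is the pose to reach, as a shift and turn from the pose commanded when the call began; what a row does not reach only later rows make up. A row lasts 1/10 s, in which the tool goes at most 50 mm and 8.59 degrees, less where a joint would pass 70% of its speed; a pose out of reach is approached as far as the arm can. A call with a gripper value outside its range is refused whole. The fingers move at their own pace and stop on an object; "squeeze" is the grip in N (left out, the last holds). Time passes only in rows, so rows that repeat a pose let the fingers close. It gives the time, the measured TCP pose, the force, the opening and the grip force at its end, in the units of the state.
- get_obs(): the state, without advancing time (a new reading comes with each control period).
- read_camera(name): name is "side" or "top"; returns a dict with "pixels" (400x640x3 uint8, red, green, blue), "z_map" (400x640 float32, m along the optical axis (not along the pixel's ray), 0 where there is no reading), "K" (3x3 intrinsics, pixels), "xyz" and "attitude" of the camera in the world. Camera axes: x right, y up, looking along -z (the intrinsics and any distortion apply to the point x, -y, -z); pixel columns grow to the right and rows downward; lengths in m; the calibration is good to about 2 mm. A picture is of the moment at which its call begins.
- sign_off(): hands the job in; it is judged then, once.
The state is a dict: "time_s": time; "q": joint angles; "dq": joint speeds; "effort": joint torques, N m; "position": TCP position; "tcp_rot": TCP orientation; "contact_force": force on the tool from outside, world axes, zero at the start; "moment": the same for the moment, N m; "finger_gap": finger opening in m; "grasp_force": force on a finger pad.
Only numpy, scipy, OpenCV 4.12 (cv2) and the standard library are available. Lean on these libraries where they do the work, as an engineer would, in place of code of your own. Each camera call takes 0.05 s, during which the arm holds its last target. There are 200 camera calls.

## Working session

There is one attempt and no reset: what is moved stays moved. The work goes in short steps, Python scripts to look and compute and a tool call to move; the robot and the scene stay as the last step left them, time stands still between calls to the robot, and variables do not carry over. Pictures are saved under pics/ and viewed, at most 10 in all, crops included, and the job is handed in when it is done.

Besides the shell and the picture viewer there is one more tool, called as name(argument=value, ...) on one line, values as JSON. move_arm: Moves the arm, as the interface text tells. Its arguments: {"type":"object","properties":{"commands":{"type":"array"},"squeeze":{"type":"number"}},"required":["commands"]}

```bash
mkdir -p pics
cat > h.py <<'E'
from station import *
import numpy as np, cv2
def cam(n):
    c=read_camera(n); return c
def save(c,name): cv2.imwrite('pics/'+name,cv2.cvtColor(c['pixels'],cv2.COLOR_RGB2BGR))
def pts(c):
    K=np.array(c['K']); z=c['z_map']; v,u=np.mgrid[0:400,0:640]
    P=np.stack([(u-K[0,2])/K[0,0]*z,-(v-K[1,2])/K[1,1]*z,-z],-1)
    return P@np.array(c['attitude']).T+np.array(c['xyz'])
E
python3 - <<'E'
from h import *
o=get_obs(); print({k:np.round(v,3).tolist() for k,v in o.items()})
for n in('top','side'):
    c=cam(n); save(c,n+'1.png'); np.savez(n+'1.npz',**c); print(n,{k:(np.round(c[k],3).tolist() if k not in('pixels','z_map') else 0) for k in c})
E
```

```text
{'time_s': 0.0, 'q': [-1.331, 0.537, -0.004, 1.539, 0.003, 1.067, -0.071], 'dq': [0.002, -0.001, -0.0, 0.001, 0.0, 0.001, 0.002], 'effort': [0.001, -58.341, 1.049, -25.909, 0.012, 0.01, -0.0], 'position': [0.196, 0.619, 0.252], 'tcp_rot': [[-0.954, 0.301, -0.0], [0.301, 0.954, -0.002], [-0.0, -0.002, -1.0]], 'contact_force': [-0.47, 0.541, 0.177], 'moment': [-0.002, 0.053, -0.046], 'grasp_force': 0.0, 'finger_gap': 0.085}
top {'pixels': 0, 'z_map': 0, 'K': [[414.581, 0.0, 320.281], [0.0, 414.581, 196.566], [0.0, 0.0, 1.0]], 'xyz': [0.398, 0.019, 1.199], 'attitude': [[-0.011, 0.982, -0.19], [-0.999, -0.017, -0.029], [-0.031, 0.189, 0.981]]}
side {'pixels': 0, 'z_map': 0, 'K': [[505.672, 0.0, 316.417], [0.0, 505.672, 198.899], [0.0, 0.0, 1.0]], 'xyz': [0.402, 0.848, 0.766], 'attitude': [[-0.981, 0.106, -0.163], [-0.194, -0.584, 0.788], [-0.012, 0.805, 0.594]]}
```

View pics/top1.png

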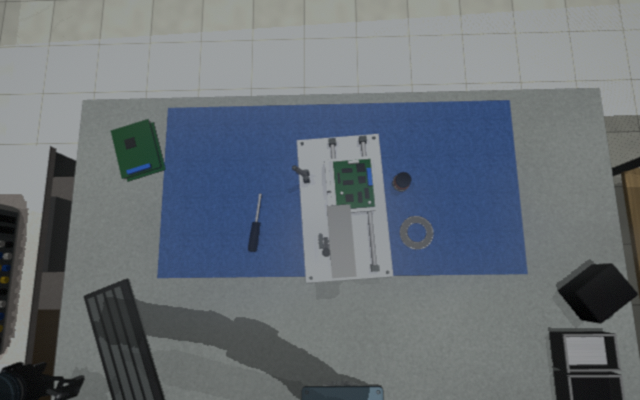

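View pics/side1.png

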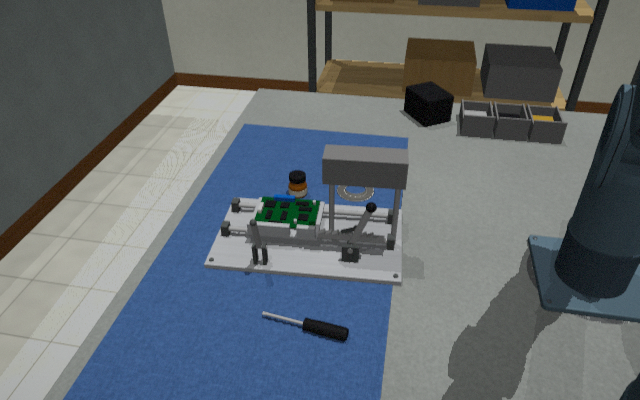

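The top view shows the plate with corners near (298,138), (379,134), (393,277) and (306,282), the lock at (300,172), the knob at (323,241) and the lamp at (341,240). The side view shows the lock bar at (254,240), the knob at (371,208) and the fence at about (275,238).

```bash
cat >> h.py <<'E'
def proj(c,X):
    p=(np.asarray(X)-c['xyz'])@np.array(c['attitude']); K=c['K']
    return np.stack([K[0,2]+K[0,0]*p[...,0]/-p[...,2],K[1,2]-K[1,1]*p[...,1]/-p[...,2]],-1)
def ray(c,uv,z):
    K=c['K'];d=np.array(c['attitude'])@np.array([(uv[0]-K[0,2])/K[0,0],-(uv[1]-K[1,2])/K[1,1],-1]);o=np.array(c['xyz'])
    return o+d*(z-o[2])/d[2]
E
python3 - <<'E'
from h import *
T=dict(np.load('top1.npz')); S=dict(np.load('side1.npz'))
for c,n in((T,'top'),(S,'side')):
    P=pts(c); ok=(c['z_map']>0)
    m=ok&(abs(P[...,2]-.012)<.005)&(P[...,0]>.25)&(P[...,0]<.85)&(abs(P[...,1])<.3)&(c['pixels'].min(-1)>130)
    k=cv2.morphologyEx(m.astype(np.uint8),cv2.MORPH_OPEN,np.ones((3,3)))
    n_,l,s,_=cv2.connectedComponentsWithStats(k); 
    big=np.isin(l,[i for i in range(1,n_) if s[i,4]>60])
    # rays on z=.012
    vs,us=np.nonzero(big); Q=np.array([ray(c,(u,v),.012)[:2] for u,v in zip(us,vs)],np.float32)
    r=cv2.minAreaRect(Q); print(n,r,cv2.boxPoints(r).round(4).tolist())
    im=cv2.cvtColor(c['pixels'],cv2.COLOR_RGB2BGR)
    x0,x1,y0,y1=(285,405,120,300) if n=='top' else (200,420,130,285)
    cv2.imwrite(f'pics/{n}crop.png',cv2.resize(im[y0:y1,x0:x1],None,fx=3.3,fy=3.3,interpolation=cv2.INTER_CUBIC))
E
```

```text
top ((0.5996733903884888, -0.012168154120445251), (0.41851693391799927, 0.24279682338237762), 3.5174520015716553) [[0.38339999318122864, 0.09619999676942825], [0.3982999920845032, -0.1462000012397766], [0.8159999847412109, -0.12049999833106995], [0.8011000156402588, 0.121799997985363]]
side ((0.600375771522522, -0.013308331370353699), (0.4200606644153595, 0.24590454995632172), 3.5319933891296387) [[0.3831999897956848, 0.09650000184774399], [0.3982999920845032, -0.14900000393390656], [0.8176000118255615, -0.12309999763965607], [0.8023999929428101, 0.12229999899864197]]
```

View pics/topcrop.png

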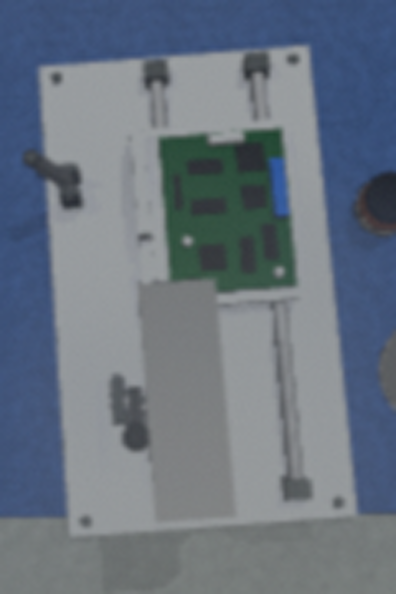

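View pics/sidecrop.png

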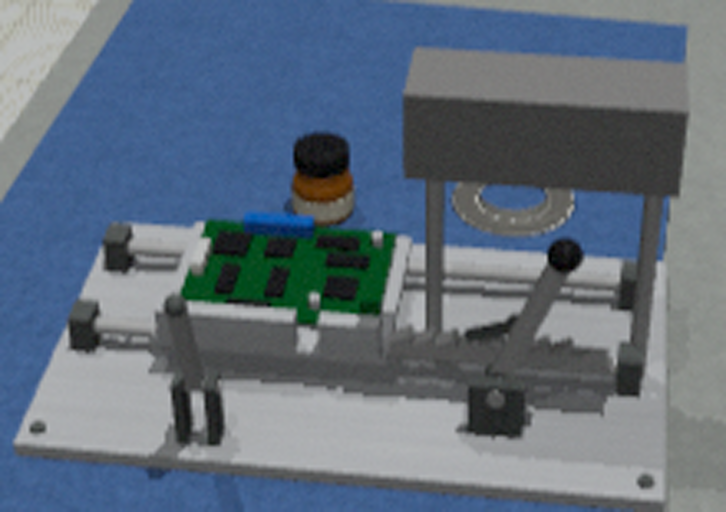

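The top crop shows the slot at crop (145,238), which is image (329,192). The side crop shows the slot notch at crop (305,325), which is image (292.5,228.5). The knob is at crop (565,255) and the lock tip at (175,305).

```bash
cat >> h.py <<'E'
th=np.deg2rad(3.525); fy=np.array([np.cos(th),np.sin(th),0]); fx=np.array([np.sin(th),-np.cos(th),0])
O=np.array([.600,-.0128,0])+.0175*fx; R=np.stack([fx,fy,[0,0,1]],1)
def w2f(X): return ((np.asarray(X)-O)@R*1000).round(1)
def f2w(F): return O+R@(np.array(F)/1000)
def slot(c,name):  # dark/low gap scan along fence top line
    ys=np.arange(-30,130,1.); L=[]
    for x in(-58,-56,-54):
        uv=proj(c,np.array([f2w((x,y,68)) for y in ys])).astype(np.float32)
        L.append(cv2.remap(c['pixels'].mean(-1).astype(np.float32),uv[None,:,0],uv[None,:,1],cv2.INTER_LINEAR)[0])
    return ys,np.mean(L,0)
E
python3 - <<'E'
from h import *
T=dict(np.load('top1.npz')); S=dict(np.load('side1.npz'))
print('slot',w2f(ray(T,(329,192),.068)),w2f(ray(S,(292.5,228.5),.068)))
for n,F in dict(knob=(-75,-138,148),tip=(-138,90,143),pivot=(-118,90,56),lamp1=(-65,-203,190),lamp2=(-65,-38,190),fencefar=(-56,140,68)).items():
    print(n,f2w(F).round(4),proj(T,f2w(F)).round(1),proj(S,f2w(F)).round(1))
for c in(T,S):
    ys,I=slot(c,'');print([(int(y),int(i)) for y,i in zip(ys[::3],I[::3])])
o=get_obs()
E
```

```text
slot [-55.8  31.6  68. ] [-65.   26.8  68. ]
knob [0.4587 0.0361 0.148 ] [326.2 252. ] [370.9 207.3]
tip [0.6824 0.113  0.143 ] [295.9 167.1] [253.  220.3]
pivot [0.6837 0.093  0.056 ] [305.7 174.4] [258.8 246.7]
lamp1 [0.3945 0.0221 0.19  ] [332.1 278. ] [405.5 189.6]
lamp2 [0.5592 0.0323 0.19  ] [326.9 210. ] [322. 184.]
fencefar [0.7374 0.0342 0.068 ] [326.  154.6] [242.4 222. ]
[(-30, 122), (-27, 122), (-24, 122), (-21, 121), (-18, 121), (-15, 121), (-12, 121), (-9, 123), (-6, 134), (-3, 148), (0, 154), (3, 155), (6, 154), (9, 155), (12, 154), (15, 154), (18, 153), (21, 153), (24, 153), (27, 146), (30, 124), (33, 100), (36, 115), (39, 144), (42, 154), (45, 156), (48, 155), (51, 154), (54, 153), (57, 152), (60, 152), (63, 152), (66, 155), (69, 155), (72, 155), (75, 154), (78, 155), (81, 155), (84, 154), (87, 154), (90, 153), (93, 153), (96, 153), (99, 154), (102, 154), (105, 155), (108, 155), (111, 155), (114, 155), (117, 155), (120, 155), (123, 155), (126, 154), (129, 155)]
[(-30, 97), (-27, 112), (-24, 112), (-21, 80), (-18, 111), (-15, 115), (-12, 112), (-9, 113), (-6, 135), (-3, 173), (0, 176), (3, 175), (6, 177), (9, 177), (12, 177), (15, 174), (18, 173), (21, 92), (24, 35), (27, 32), (30, 33), (33, 36), (36, 101), (39, 172), (42, 174), (45, 171), (48, 171), (51, 174), (54, 173), (57, 174), (60, 174), (63, 176), (66, 176), (69, 177), (72, 176), (75, 173), (78, 175), (81, 174), (84, 175), (87, 175), (90, 176), (93, 176), (96, 177), (99, 174), (102, 172), (105, 171), (108, 143), (111, 63), (114, 56), (117, 65), (120, 62), (123, 61), (126, 142), (129, 170)]
```

The slot is at about y 31, so I expect four strokes (45, 60, 75, 90), and I'll check it after each one. The tool can only point down, so I'll stand the body in front of the lamp and push the knob with one half-open finger reaching under the lamp's edge. First I move to a standoff.

move_arm(commands=[{"hand": 57, "x": 20, "y": -40, "z": 0, "spin": 5}, {"hand": 57, "x": 40, "y": -80, "z": 0, "spin": 10}, {"hand": 57, "x": 60, "y": -120, "z": 0, "spin": 15}, {"hand": 57, "x": 80, "y": -160, "z": 0, "spin": 21}, {"hand": 57, "x": 100, "y": -200, "z": 0, "spin": 21}], squeeze=20)

```text
time_s: 0.6
position: [0.2962, 0.4179, 0.253]
tcp_rot: [[-0.998, -0.064, -0.0], [-0.064, 0.998, -0.0], [0.0, -0.0, -1.0]]
contact_force: [1.5, 0.1, 0.3]
finger_gap: 0.0569
grasp_force: 0.0
```

move_arm(commands=[{"hand": 57, "x": 20, "y": -40, "z": 0, "spin": 0}, {"hand": 57, "x": 40, "y": -80, "z": -15, "spin": 0}, {"hand": 57, "x": 60, "y": -120, "z": -35, "spin": 0}, {"hand": 57, "x": 80, "y": -160, "z": -60, "spin": 0}, {"hand": 57, "x": 100, "y": -200, "z": -80, "spin": 0}])

```text
time_s: 1.1
position: [0.3957, 0.2184, 0.1725]
tcp_rot: [[-0.998, -0.061, 0.0], [-0.061, 0.998, 0.0], [-0.0, 0.0, -1.0]]
contact_force: [0.6, 0.3, -0.3]
finger_gap: 0.0573
grasp_force: 0.0
```

move_arm(commands=[{"hand": 57, "x": 12, "y": -30, "z": -6, "spin": 0}, {"hand": 57, "x": 25, "y": -60, "z": -14, "spin": 0}, {"hand": 57, "x": 25, "y": -60, "z": -14, "spin": 0}, {"hand": 57, "x": 25, "y": -60, "z": -14, "spin": 0}])

```text
time_s: 1.5
position: [0.4205, 0.1595, 0.1591]
tcp_rot: [[-0.998, -0.059, -0.001], [-0.059, 0.998, -0.0], [0.001, -0.0, -1.0]]
contact_force: [-0.2, 0.6, 0.5]
finger_gap: 0.0568
grasp_force: 0.0
```

Run:
```python
from h import *
o=get_obs(); print(o['time_s'],w2f(o['position']),np.round(o['tcp_rot'],3).tolist(),w2f(O+np.array(o['contact_force'])/1000)/1, o['finger_gap'])
print('ydir',np.rad2deg(np.arctan2(o['tcp_rot'][1][1],o['tcp_rot'][0][1])))
for n in('side','top'):
    c=cam(n); np.savez(n+'2.npz',**c); P=pts(c); F=(P-O)@R*1000
    t=w2f(o['position']); D=F-t
    m=(c['z_map']>0)&(abs(D[...,0])<110)&(abs(D[...,1])<70)&(F[...,2]>110)&(D[...,0]<70)
    for lo in range(120,330,15):
        k=m&(F[...,2]>=lo)&(F[...,2]<lo+15)
        if k.sum()>3: print(n,lo,k.sum(),'x',np.percentile(D[k][:,0],[2,98]).round(),'y',np.percentile(D[k][:,1],[2,98]).round())
save(c,'t2.png'); c=dict(np.load('side2.npz')); cv2.imwrite('pics/s2.png',cv2.resize(cv2.cvtColor(c['pixels'],4)[40:340,200:600],None,fx=2,fy=2))
```

```text
1.5 [-200.5 -168.6  159.1] [[-0.998, -0.059, -0.001], [-0.059, 0.998, -0.0], [0.001, -0.0, -1.0]] [-0.6 -0.2  0.5] 0.05677278861359175
ydir 93.37754711627011
side 135 23 x [-40. -33.] y [-10.  11.]
side 150 78 x [-43. -33.] y [-10.  11.]
side 165 37 x [-43.  31.] y [-9. 11.]
side 180 35 x [-61. -37.] y [-12.  13.]
side 195 103 x [-63. -30.] y [-16.  14.]
side 210 145 x [-66. -21.] y [-16.  17.]
side 225 211 x [-68.  11.] y [-18.  19.]
side 240 287 x [-69. -12.] y [-18.  17.]
side 255 145 x [-39. -17.] y [-29.  28.]
side 270 338 x [-38. -11.] y [-34.  35.]
side 285 352 x [-38.  -9.] y [-35.  36.]
side 300 489 x [-37.  -2.] y [-35.  36.]
side 315 188 x [-39. -12.] y [-35.  35.]
top 180 13 x [34. 41.] y [-13.  13.]
top 195 16 x [31. 51.] y [-13.  15.]
top 210 10 x [27. 52.] y [-15.  15.]
top 225 15 x [48. 62.] y [-10.  11.]
top 240 104 x [36. 65.] y [-11.  12.]
top 255 13 x [33. 36.] y [-12.  10.]
top 270 11 x [26. 35.] y [-11.  26.]
top 285 13 x [31. 36.] y [-13.  18.]
top 300 7 x [34. 36.] y [-5. 11.]
```

View pics/s2.png

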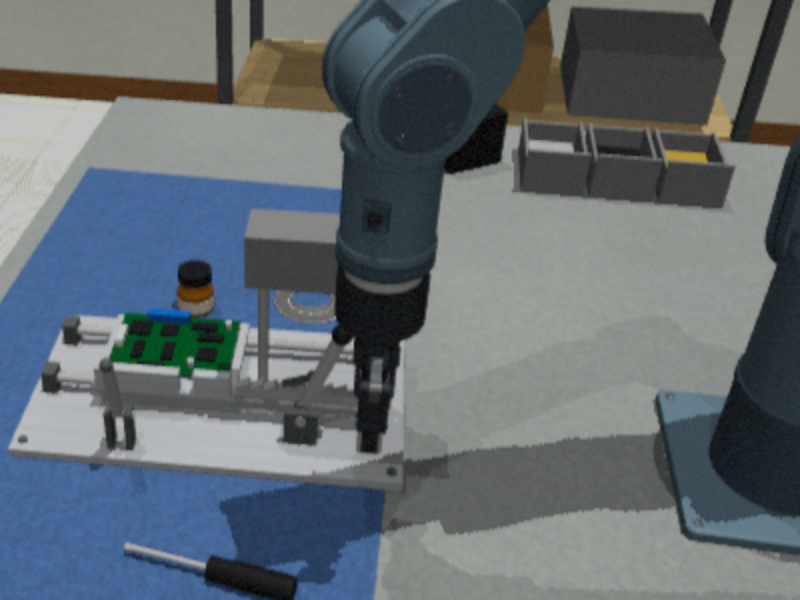

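The side picture shows the gripper over the fixture's front strip, with its tip at about (368,445) in the crop and the knob at (345,335). The gripper's knuckles bulge beyond the fingertips. If I work low, they pass under the lamp and can push the knob directly, so I need a finer profile and the height of the pivot block.

Run:
```python
from h import *
t=np.array([-200.5,-168.6,159.1])
S=dict(np.load('side2.npz'));T=dict(np.load('top2.npz'))
for n,c in(('side',S),('top',T)):
    F=(pts(c)-O)@R*1000; D=F-t
    m=(c['z_map']>0)&(abs(D[...,1])<25)&(abs(D[...,0])<90)&(D[...,2]>-40)&(D[...,2]<115)
    s=-1 if n=='side' else 1
    for lo in range(-25,115,7):
        k=m&(D[...,2]>=lo)&(D[...,2]<lo+7)&(s*D[...,0]>20)
        if k.sum()>2: print(n,lo,k.sum(),np.sort(s*D[k][:,0]).round()[[0,k.sum()//2,-2,-1]],'y',np.percentile(D[k][:,1],[3,97]).round())
S=dict(np.load('side1.npz'))
F=(pts(S)-O)@R*1000
for x in range(-130,-40,10):
    k=(abs(F[...,1]+100)<45)&(abs(F[...,0]-x)<5)&(F[...,2]<130)&(S['z_map']>0)
    print(x,[ (y,np.percentile(F[k&(abs(F[...,1]-y)<5)][:,2],97).round() if (k&(abs(F[...,1]-y)<5)).sum()>2 else None) for y in range(-140,-55,10)])
```

```text
side -18 12 [34. 35. 36. 37.] y [-10.  10.]
side -11 35 [33. 38. 42. 44.] y [-10.  11.]
side -4 34 [30. 41. 43. 44.] y [-9. 11.]
side 3 33 [32. 41. 43. 44.] y [-9. 10.]
side 10 17 [39. 41. 43. 43.] y [-5.  6.]
side 24 9 [35. 51. 59. 59.] y [-11.  13.]
side 31 60 [46. 59. 62. 62.] y [-12.  13.]
side 38 44 [34. 56. 62. 62.] y [-10.  11.]
side 45 34 [29. 34. 65. 65.] y [-16.  16.]
side 52 62 [22. 63. 65. 66.] y [-15.  16.]
side 59 73 [23. 62. 66. 67.] y [-16.  17.]
side 66 80 [21. 63. 67. 68.] y [-16.  16.]
side 73 88 [20. 39. 68. 69.] y [-18.  17.]
side 80 124 [20. 63. 69. 70.] y [-12.  13.]
side 87 112 [34. 41. 68. 68.] y [-10.  10.]
side 94 51 [31. 37. 39. 41.] y [-10.  11.]
side 101 55 [26. 36. 38. 39.] y [-13.  17.]
side 108 103 [26. 35. 38. 38.] y [-23.  23.]
top 24 3 [35. 36. 36. 39.] y [-12.  13.]
top 31 14 [34. 39. 41. 41.] y [-12.  11.]
top 38 9 [32. 36. 44. 54.] y [-13.  14.]
top 45 6 [30. 32. 35. 52.] y [-13.  15.]
top 52 5 [28. 29. 30. 31.] y [-15.  15.]
top 66 4 [48. 49. 49. 51.] y [-8. 11.]
top 73 10 [48. 52. 53. 53.] y [-9.  8.]
top 80 61 [32. 58. 65. 65.] y [-11.  12.]

[... 1575 characters left out ...]
.0))]
-70 [(-140, np.float64(15.0)), (-130, np.float64(75.0)), (-120, np.float64(128.0)), (-110, np.float64(103.0)), (-100, np.float64(77.0)), (-90, np.float64(52.0)), (-80, np.float64(13.0)), (-70, np.float64(15.0)), (-60, np.float64(16.0))]
-60 [(-140, np.float64(52.0)), (-130, np.float64(55.0)), (-120, np.float64(56.0)), (-110, None), (-100, np.float64(74.0)), (-90, np.float64(58.0)), (-80, np.float64(62.0)), (-70, np.float64(58.0)), (-60, np.float64(54.0))]
-50 [(-140, np.float64(58.0)), (-130, np.float64(59.0)), (-120, np.float64(57.0)), (-110, np.float64(77.0)), (-100, np.float64(72.0)), (-90, np.float64(68.0)), (-80, np.float64(64.0)), (-70, np.float64(60.0)), (-60, np.float64(57.0))]
```

move_arm(commands=[{"hand": 57, "x": -4, "y": 0, "z": -20, "spin": 0}, {"hand": 57, "x": -7, "y": 0, "z": -45, "spin": 0}, {"hand": 57, "x": -7, "y": 0, "z": -69, "spin": 0}, {"hand": 57, "x": -7, "y": 0, "z": -69, "spin": 0}])

```text
time_s: 2.0
position: [0.4114, 0.1607, 0.0886]
tcp_rot: [[-0.998, -0.063, -0.004], [-0.063, 0.998, -0.001], [0.004, -0.001, -1.0]]
contact_force: [0.0, 0.4, 0.4]
finger_gap: 0.0569
grasp_force: 0.0
```

move_arm(commands=[{"hand": 57, "x": 1, "y": -16, "z": 0, "spin": 0}, {"hand": 57, "x": 2, "y": -32, "z": 0, "spin": 0}, {"hand": 57, "x": 3, "y": -50, "z": 0, "spin": 0}, {"hand": 57, "x": 4, "y": -66, "z": 0, "spin": 0}, {"hand": 57, "x": 4, "y": -66, "z": 0, "spin": 0}])

```text
time_s: 2.5
position: [0.4181, 0.0929, 0.0915]
tcp_rot: [[-0.998, -0.059, 0.001], [-0.059, 0.998, -0.0], [-0.001, -0.0, -1.0]]
contact_force: [0.0, 0.1, -0.3]
finger_gap: 0.0572
grasp_force: 0.0
```

```bash
cat >> h.py <<'E'
def stat(pic=None):
    o=get_obs(); f=R.T@np.array(o['contact_force'])
    c=cam('side'); ys,I=slot(c,''); k=(ys>0)&(ys<130)&(I<115)
    d=ys[k]; g=np.split(d,np.where(np.diff(d)>1)[0]+1)
    F=(pts(c)-O)@R*1000; px=c['pixels'].astype(int)
    m=(c['z_map']>0)&(px.max(-1)<60)&(abs(F[...,0]+75)<14)&(F[...,2]>132)&(F[...,2]<172)&(F[...,1]>-155)&(F[...,1]<-40)
    print('t %.2f'%o['time_s'],'tcp',w2f(o['position']),'f',f.round(1),'dark',[(a[0],a[-1]) for a in g if len(a)>3],'knob',m.sum(),np.median(F[m],0).round(1) if m.any() else 0)
    if pic: save(c,pic)
    return c
E
python3 -c "
from h import *
stat()"
```

```text
t 2.50 tcp [-134.2 -175.    91.5] f [-0.1  0.  -0.3] dark [(np.float64(21.0), np.float64(36.0)), (np.float64(109.0), np.float64(124.0))] knob 49 [ -81.9 -134.4  151.1]
```

move_arm(commands=[{"hand": 57, "x": 10, "y": 0.6, "z": 0, "spin": 0}, {"hand": 57, "x": 20, "y": 1.2, "z": 0, "spin": 0}, {"hand": 57, "x": 30, "y": 1.8, "z": 0, "spin": 0}, {"hand": 57, "x": 40, "y": 2.5, "z": 0, "spin": 0}, {"hand": 57, "x": 50, "y": 3.1, "z": 0, "spin": 0}])

```text
time_s: 3.05
position: [0.468, 0.0974, 0.0902]
tcp_rot: [[-0.998, -0.061, -0.001], [-0.061, 0.998, -0.0], [0.001, -0.0, -1.0]]
contact_force: [-4.0, -0.4, 1.6]
finger_gap: 0.0572
grasp_force: 0.0
```

```bash
python3 -c "
from h import *
stat('s3.png')"
```

```text
t 3.05 tcp [-135.6 -125.    90.2] f [ 0.1 -4.1  1.6] dark [(np.float64(26.0), np.float64(41.0)), (np.float64(110.0), np.float64(124.0))] knob 0 0
```

move_arm(commands=[{"hand": 57, "x": 5, "y": 0.3, "z": 0, "spin": 0}, {"hand": 57, "x": 10, "y": 0.6, "z": 0, "spin": 0}, {"hand": 57, "x": 15, "y": 0.9, "z": 0, "spin": 0}, {"hand": 57, "x": 20, "y": 1.2, "z": 0, "spin": 0}])

```text
time_s: 3.5
position: [0.4867, 0.0982, 0.09]
tcp_rot: [[-0.998, -0.061, -0.003], [-0.061, 0.998, -0.0], [0.003, -0.0, -1.0]]
contact_force: [-6.7, 0.2, 0.3]
finger_gap: 0.0568
grasp_force: 0.0
```

```bash
python3 -c "
from h import *
stat()"
```

```text
t 3.50 tcp [-135.3 -106.3   90. ] f [-0.6 -6.7  0.3] dark [(np.float64(31.0), np.float64(45.0)), (np.float64(110.0), np.float64(124.0))] knob 0 0
```

View pics/s3.png

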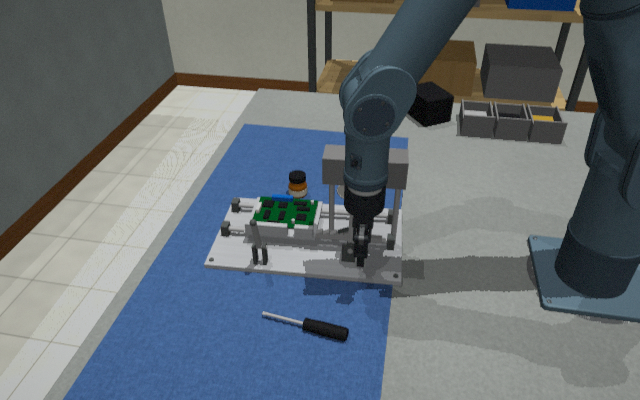

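The picture shows the gripper clear in front of the lamp, with its finger at (362,250), pushing the lever, and the carriage following. I continue in small steps.

move_arm(commands=[{"hand": 57, "x": 2, "y": 0.1, "z": 0, "spin": 0}, {"hand": 57, "x": 4, "y": 0.2, "z": 0, "spin": 0}, {"hand": 57, "x": 6, "y": 0.3, "z": 0, "spin": 0}, {"hand": 57, "x": 6, "y": 0.3, "z": 0, "spin": 0}])

```text
time_s: 3.95
position: [0.4924, 0.0987, 0.0899]
tcp_rot: [[-0.998, -0.061, -0.002], [-0.061, 0.998, -0.0], [0.002, 0.0, -1.0]]
contact_force: [-6.0, 1.2, 0.5]
finger_gap: 0.0567
grasp_force: 0.0
```

```bash
python3 -c "
from h import *
stat()"
```

```text
t 3.95 tcp [-135.5 -100.5   89.9] f [-1.6 -5.9  0.5] dark [(np.float64(33.0), np.float64(47.0)), (np.float64(110.0), np.float64(124.0))] knob 0 0
```

move_arm(commands=[{"hand": 57, "x": 1.5, "y": 0.1, "z": 0, "spin": 0}, {"hand": 57, "x": 3, "y": 0.2, "z": 0, "spin": 0}, {"hand": 57, "x": 3, "y": 0.2, "z": 0, "spin": 0}])

```text
time_s: 4.3
position: [0.4953, 0.0989, 0.0899]
tcp_rot: [[-0.998, -0.061, -0.003], [-0.061, 0.998, -0.0], [0.003, 0.0, -1.0]]
contact_force: [-6.2, 1.5, 0.5]
finger_gap: 0.0569
grasp_force: 0.0
```

```bash
python3 -c "
from h import *
stat()"
```

```text
t 4.30 tcp [-135.5  -97.6   89.9] f [-1.9 -6.1  0.5] dark [(np.float64(34.0), np.float64(49.0)), (np.float64(110.0), np.float64(124.0))] knob 0 0
```

move_arm(commands=[{"hand": 57, "x": 1, "y": 0.1, "z": 0, "spin": 0}, {"hand": 57, "x": 2, "y": 0.1, "z": 0, "spin": 0}, {"hand": 57, "x": 2, "y": 0.1, "z": 0, "spin": 0}])

```text
time_s: 4.65
position: [0.4971, 0.099, 0.0899]
tcp_rot: [[-0.998, -0.061, -0.003], [-0.061, 0.998, -0.0], [0.003, -0.0, -1.0]]
contact_force: [-6.0, 1.0, -0.4]
finger_gap: 0.0568
grasp_force: 0.0
```

```bash
python3 -c "
from h import *
stat()"
```

```text
t 4.65 tcp [-135.4  -95.8   89.9] f [-1.4 -5.9 -0.4] dark [(np.float64(35.0), np.float64(49.0)), (np.float64(110.0), np.float64(124.0))] knob 0 0
```

move_arm(commands=[{"hand": 57, "x": 1, "y": 0.1, "z": 0, "spin": 0}, {"hand": 57, "x": 2, "y": 0.1, "z": 0, "spin": 0}, {"hand": 57, "x": 2, "y": 0.1, "z": 0, "spin": 0}])

```text
time_s: 5.0
position: [0.4992, 0.0991, 0.0899]
tcp_rot: [[-0.998, -0.061, -0.003], [-0.061, 0.998, -0.0], [0.003, -0.0, -1.0]]
contact_force: [-6.1, 2.0, 0.4]
finger_gap: 0.057
grasp_force: 0.0
```

```bash
python3 -c "
from h import *
stat()"
```

```text
t 5.00 tcp [-135.4  -93.7   89.9] f [-2.3 -5.9  0.4] dark [(np.float64(36.0), np.float64(50.0)), (np.float64(110.0), np.float64(124.0))] knob 0 0
```

move_arm(commands=[{"hand": 57, "x": 1, "y": 0.1, "z": 0, "spin": 0}, {"hand": 57, "x": 1.5, "y": 0.1, "z": 0, "spin": 0}, {"hand": 57, "x": 1.5, "y": 0.1, "z": 0, "spin": 0}])

```text
time_s: 5.35
position: [0.5007, 0.0992, 0.0899]
tcp_rot: [[-0.998, -0.061, -0.003], [-0.061, 0.998, -0.0], [0.003, -0.0, -1.0]]
contact_force: [-7.0, 1.5, -0.3]
finger_gap: 0.057
grasp_force: 0.0
```

move_arm(commands=[{"hand": 57, "x": 1, "y": 0.1, "z": 0, "spin": 0}, {"hand": 57, "x": 1.5, "y": 0.1, "z": 0, "spin": 0}, {"hand": 57, "x": 1.5, "y": 0.1, "z": 0, "spin": 0}])

```text
time_s: 5.65
position: [0.5011, 0.0992, 0.0897]
tcp_rot: [[-0.998, -0.06, -0.005], [-0.06, 0.998, -0.0], [0.005, -0.0, -1.0]]
contact_force: [-9.2, 0.4, 2.5]
finger_gap: 0.0568
grasp_force: 0.0
```

```bash
python3 -c "
from h import *
stat()"
```

```text
t 5.65 tcp [-135.3  -91.8   89.7] f [-1.  -9.2  2.5] dark [(np.float64(36.0), np.float64(50.0)), (np.float64(110.0), np.float64(124.0))] knob 0 0
```

move_arm(commands=[{"hand": 57, "x": 1, "y": 0.1, "z": 0, "spin": 0}, {"hand": 57, "x": 1, "y": 0.1, "z": 0, "spin": 0}])

```text
time_s: 5.9
position: [0.5012, 0.0992, 0.0896]
tcp_rot: [[-0.998, -0.06, -0.007], [-0.06, 0.998, -0.001], [0.007, -0.0, -1.0]]
contact_force: [-11.2, 0.9, 4.4]
finger_gap: 0.0568
grasp_force: 0.0
```

move_arm(commands=[{"hand": 57, "x": -12, "y": -0.7, "z": 0, "spin": 0}, {"hand": 57, "x": -25, "y": -1.5, "z": 0, "spin": 0}, {"hand": 57, "x": -40, "y": -2.5, "z": 0, "spin": 0}, {"hand": 57, "x": -60, "y": -3.7, "z": 0, "spin": 0}, {"hand": 57, "x": -87, "y": -5.4, "z": 0, "spin": 0}])

```text
time_s: 6.4
position: [0.4191, 0.0942, 0.0909]
tcp_rot: [[-0.998, -0.061, 0.005], [-0.061, 0.998, 0.001], [-0.005, 0.001, -1.0]]
contact_force: [-0.4, -0.4, -0.8]
finger_gap: 0.057
grasp_force: 0.0
```

move_arm(commands=[{"hand": 57, "x": 0, "y": 0, "z": 0, "spin": 0}, {"hand": 57, "x": 0, "y": 0, "z": 0, "spin": 0}, {"hand": 57, "x": 0, "y": 0, "z": 0, "spin": 0}])

```text
time_s: 6.7
position: [0.4195, 0.0943, 0.0908]
tcp_rot: [[-0.998, -0.061, 0.003], [-0.061, 0.998, 0.001], [-0.003, 0.001, -1.0]]
contact_force: [0.3, -1.0, -0.4]
finger_gap: 0.0573
grasp_force: 0.0
```

```bash
python3 -c "
from h import *
stat()
np.savez('a.npz',**cam('top'))
ys,I=slot(dict(np.load('a.npz')),'');print([(int(y),int(i)) for y,i in zip(ys[50:110:2],I[50:110:2])])"
```

```text
t 6.70 tcp [-135.5 -173.6   90.8] f [ 1.   0.2 -0.4] dark [(np.float64(36.0), np.float64(51.0)), (np.float64(109.0), np.float64(124.0))] knob 46 [ -81.6 -134.1  151.7]
[(20, 157), (22, 157), (24, 157), (26, 157), (28, 157), (30, 158), (32, 158), (34, 159), (36, 159), (38, 159), (40, 158), (42, 151), (44, 135), (46, 111), (48, 96), (50, 104), (52, 124), (54, 146), (56, 155), (58, 158), (60, 156), (62, 157), (64, 158), (66, 159), (68, 159), (70, 159), (72, 159), (74, 160), (76, 159), (78, 159)]
```

Stroke 1 worked: the slot is at station 45 and the lever is back at rest. Three more are needed, and stroke 2 follows.

move_arm(commands=[{"hand": 57, "x": 12, "y": 0.7, "z": 0, "spin": 0}, {"hand": 57, "x": 24, "y": 1.5, "z": 0, "spin": 0}, {"hand": 57, "x": 36, "y": 2.2, "z": 0, "spin": 0}, {"hand": 57, "x": 48, "y": 3, "z": 0, "spin": 0}, {"hand": 57, "x": 58, "y": 3.6, "z": 0, "spin": 0}])

```text
time_s: 7.3
position: [0.4766, 0.0975, 0.0902]
tcp_rot: [[-0.998, -0.06, -0.0], [-0.06, 0.998, -0.0], [0.0, -0.0, -1.0]]
contact_force: [-4.4, -0.2, 0.1]
finger_gap: 0.0572
grasp_force: 0.0
```

move_arm(commands=[{"hand": 57, "x": 6, "y": 0.4, "z": 0, "spin": 0}, {"hand": 57, "x": 12, "y": 0.7, "z": 0, "spin": 0}, {"hand": 57, "x": 17, "y": 1, "z": 0, "spin": 0}, {"hand": 57, "x": 21, "y": 1.3, "z": 0, "spin": 0}, {"hand": 57, "x": 24, "y": 1.5, "z": 0, "spin": 0}])

```text
time_s: 7.8
position: [0.4979, 0.0991, 0.0896]
tcp_rot: [[-0.998, -0.061, -0.004], [-0.061, 0.998, -0.0], [0.004, -0.0, -1.0]]
contact_force: [-6.8, 1.6, -0.7]
finger_gap: 0.057
grasp_force: 0.0
```

move_arm(commands=[{"hand": 57, "x": 1, "y": 0.1, "z": 0, "spin": 0}, {"hand": 57, "x": 2, "y": 0.1, "z": 0, "spin": 0}, {"hand": 57, "x": 3, "y": 0.2, "z": 0, "spin": 0}, {"hand": 57, "x": 3, "y": 0.2, "z": 0, "spin": 0}])

```text
time_s: 8.2
position: [0.5009, 0.0993, 0.0897]
tcp_rot: [[-0.998, -0.061, -0.004], [-0.061, 0.998, -0.0], [0.004, -0.0, -1.0]]
contact_force: [-5.5, 0.7, 0.5]
finger_gap: 0.0567
grasp_force: 0.0
```

```bash
python3 -c "
from h import *
stat()"
```

```text
t 8.20 tcp [-135.5  -92.    89.7] f [-1.1 -5.5  0.5] dark [(np.float64(51.0), np.float64(65.0)), (np.float64(110.0), np.float64(124.0))] knob 0 0
```

move_arm(commands=[{"hand": 57, "x": 1, "y": 0.1, "z": 0, "spin": 0}, {"hand": 57, "x": 2, "y": 0.1, "z": 0, "spin": 0}, {"hand": 57, "x": 2, "y": 0.1, "z": 0, "spin": 0}, {"hand": 57, "x": 2, "y": 0.1, "z": 0, "spin": 0}])

```text
time_s: 8.65
position: [0.5012, 0.0993, 0.0895]
tcp_rot: [[-0.998, -0.06, -0.007], [-0.06, 0.998, -0.001], [0.007, -0.0, -1.0]]
contact_force: [-11.4, 0.7, 4.8]
finger_gap: 0.0571
grasp_force: 0.0
```

Firmly at the stop (force 11 N, no further motion). Letting the lever return, then stroke 3.

move_arm(commands=[{"hand": 57, "x": -12, "y": -0.7, "z": 0, "spin": 0}, {"hand": 57, "x": -25, "y": -1.5, "z": 0, "spin": 0}, {"hand": 57, "x": -40, "y": -2.5, "z": 0, "spin": 0}, {"hand": 57, "x": -60, "y": -3.7, "z": 0, "spin": 0}, {"hand": 57, "x": -87, "y": -5.4, "z": 0, "spin": 0}])

```text
time_s: 9.15
position: [0.4188, 0.0942, 0.0908]
tcp_rot: [[-0.998, -0.061, 0.004], [-0.061, 0.998, 0.001], [-0.004, 0.001, -1.0]]
contact_force: [-0.1, 0.8, 0.1]
finger_gap: 0.0573
grasp_force: 0.0
```

move_arm(commands=[{"hand": 57, "x": 0, "y": 0, "z": 0, "spin": 0}, {"hand": 57, "x": 0, "y": 0, "z": 0, "spin": 0}, {"hand": 57, "x": 0, "y": 0, "z": 0, "spin": 0}])

```text
time_s: 9.45
position: [0.4194, 0.0943, 0.0908]
tcp_rot: [[-0.998, -0.061, 0.003], [-0.061, 0.998, 0.001], [-0.003, 0.001, -1.0]]
contact_force: [-0.2, -0.6, 0.7]
finger_gap: 0.057
grasp_force: 0.0
```

```bash
python3 -c "
from h import *
stat()"
```

```text
t 9.45 tcp [-135.5 -173.7   90.8] f [ 0.6 -0.2  0.7] dark [(np.float64(51.0), np.float64(65.0)), (np.float64(109.0), np.float64(124.0))] knob 46 [ -80.4 -134.1  152.4]
```

move_arm(commands=[{"hand": 57, "x": 12, "y": 0.7, "z": 0, "spin": 0}, {"hand": 57, "x": 24, "y": 1.5, "z": 0, "spin": 0}, {"hand": 57, "x": 36, "y": 2.2, "z": 0, "spin": 0}, {"hand": 57, "x": 48, "y": 3, "z": 0, "spin": 0}, {"hand": 57, "x": 58, "y": 3.6, "z": 0, "spin": 0}])

```text
time_s: 10.0
position: [0.4766, 0.0975, 0.0902]
tcp_rot: [[-0.998, -0.06, -0.0], [-0.06, 0.998, -0.0], [0.0, -0.0, -1.0]]
contact_force: [-3.4, -0.9, 1.5]
finger_gap: 0.057
grasp_force: 0.0
```

move_arm(commands=[{"hand": 57, "x": 6, "y": 0.4, "z": 0, "spin": 0}, {"hand": 57, "x": 12, "y": 0.7, "z": 0, "spin": 0}, {"hand": 57, "x": 17, "y": 1, "z": 0, "spin": 0}, {"hand": 57, "x": 21, "y": 1.3, "z": 0, "spin": 0}, {"hand": 57, "x": 24, "y": 1.5, "z": 0, "spin": 0}])

```text
time_s: 10.5
position: [0.4979, 0.0991, 0.0896]
tcp_rot: [[-0.998, -0.061, -0.004], [-0.061, 0.998, -0.0], [0.004, -0.0, -1.0]]
contact_force: [-6.6, 0.4, -0.3]
finger_gap: 0.0568
grasp_force: 0.0
```

move_arm(commands=[{"hand": 57, "x": 1, "y": 0.1, "z": 0, "spin": 0}, {"hand": 57, "x": 2, "y": 0.1, "z": 0, "spin": 0}, {"hand": 57, "x": 3, "y": 0.2, "z": 0, "spin": 0}, {"hand": 57, "x": 4, "y": 0.3, "z": 0, "spin": 0}, {"hand": 57, "x": 4, "y": 0.3, "z": 0, "spin": 0}])

```text
time_s: 11.0
position: [0.5011, 0.0993, 0.0896]
tcp_rot: [[-0.998, -0.06, -0.005], [-0.06, 0.998, -0.001], [0.005, -0.0, -1.0]]
contact_force: [-9.2, 1.7, 2.3]
finger_gap: 0.0571
grasp_force: 0.0
```

```bash
python3 -c "
from h import *
stat()"
```

```text
t 11.00 tcp [-135.5  -91.8   89.6] f [-2.3 -9.1  2.3] dark [(np.float64(66.0), np.float64(80.0)), (np.float64(110.0), np.float64(124.0))] knob 0 0
```

Slot mid is 73 in the side view, which is station 75. I finish with 1 mm, return, and do stroke 4.

move_arm(commands=[{"hand": 57, "x": 1, "y": 0.1, "z": 0, "spin": 0}, {"hand": 57, "x": 1, "y": 0.1, "z": 0, "spin": 0}])

```text
time_s: 11.25
position: [0.5012, 0.0993, 0.0895]
tcp_rot: [[-0.998, -0.06, -0.007], [-0.06, 0.998, -0.001], [0.007, -0.0, -1.0]]
contact_force: [-11.1, 1.0, 4.7]
finger_gap: 0.0574
grasp_force: 0.0
```

move_arm(commands=[{"hand": 57, "x": -12, "y": -0.7, "z": 0, "spin": 0}, {"hand": 57, "x": -25, "y": -1.5, "z": 0, "spin": 0}, {"hand": 57, "x": -40, "y": -2.5, "z": 0, "spin": 0}, {"hand": 57, "x": -60, "y": -3.7, "z": 0, "spin": 0}, {"hand": 57, "x": -87, "y": -5.4, "z": 0, "spin": 0}])

```text
time_s: 11.75
position: [0.4188, 0.0944, 0.0908]
tcp_rot: [[-0.998, -0.061, 0.004], [-0.061, 0.998, 0.001], [-0.004, 0.001, -1.0]]
contact_force: [0.9, -0.2, -0.3]
finger_gap: 0.0571
grasp_force: 0.0
```

move_arm(commands=[{"hand": 57, "x": 0, "y": 0, "z": 0, "spin": 0}, {"hand": 57, "x": 0, "y": 0, "z": 0, "spin": 0}, {"hand": 57, "x": 0, "y": 0, "z": 0, "spin": 0}])

```text
time_s: 12.05
position: [0.4194, 0.0944, 0.0908]
tcp_rot: [[-0.998, -0.061, 0.003], [-0.061, 0.998, 0.001], [-0.003, 0.001, -1.0]]
contact_force: [-0.7, -0.3, 0.7]
finger_gap: 0.0572
grasp_force: 0.0
```

```bash
python3 -c "
from h import *
stat()"
```

```text
t 12.05 tcp [-135.6 -173.7   90.8] f [ 0.2 -0.7  0.7] dark [(np.float64(66.0), np.float64(80.0)), (np.float64(109.0), np.float64(124.0))] knob 46 [ -82.  -134.1  152.7]
```

move_arm(commands=[{"hand": 57, "x": 12, "y": 0.7, "z": 0, "spin": 0}, {"hand": 57, "x": 24, "y": 1.5, "z": 0, "spin": 0}, {"hand": 57, "x": 36, "y": 2.2, "z": 0, "spin": 0}, {"hand": 57, "x": 48, "y": 3, "z": 0, "spin": 0}, {"hand": 57, "x": 58, "y": 3.6, "z": 0, "spin": 0}])

```text
time_s: 12.6
position: [0.4766, 0.0975, 0.0902]
tcp_rot: [[-0.998, -0.06, -0.0], [-0.06, 0.998, -0.0], [0.0, -0.0, -1.0]]
contact_force: [-3.1, 0.3, 0.7]
finger_gap: 0.0569
grasp_force: 0.0
```

move_arm(commands=[{"hand": 57, "x": 6, "y": 0.4, "z": 0, "spin": 0}, {"hand": 57, "x": 12, "y": 0.7, "z": 0, "spin": 0}, {"hand": 57, "x": 17, "y": 1, "z": 0, "spin": 0}, {"hand": 57, "x": 21, "y": 1.3, "z": 0, "spin": 0}, {"hand": 57, "x": 24, "y": 1.5, "z": 0, "spin": 0}])

```text
time_s: 13.1
position: [0.4978, 0.0992, 0.0896]
tcp_rot: [[-0.998, -0.061, -0.004], [-0.061, 0.998, -0.0], [0.004, -0.0, -1.0]]
contact_force: [-7.6, 0.7, -0.4]
finger_gap: 0.0569
grasp_force: 0.0
```

move_arm(commands=[{"hand": 57, "x": 1, "y": 0.1, "z": 0, "spin": 0}, {"hand": 57, "x": 2, "y": 0.1, "z": 0, "spin": 0}, {"hand": 57, "x": 3, "y": 0.2, "z": 0, "spin": 0}, {"hand": 57, "x": 4, "y": 0.3, "z": 0, "spin": 0}, {"hand": 57, "x": 4, "y": 0.3, "z": 0, "spin": 0}])

```text
time_s: 13.6
position: [0.5011, 0.0994, 0.0895]
tcp_rot: [[-0.998, -0.06, -0.005], [-0.06, 0.998, -0.001], [0.005, -0.0, -1.0]]
contact_force: [-9.4, 0.6, 1.7]
finger_gap: 0.0567
grasp_force: 0.0
```

```bash
python3 -c "
from h import *
stat()"
```

```text
t 13.60 tcp [-135.6  -91.8   89.5] f [-1.2 -9.4  1.7] dark [(np.float64(82.0), np.float64(96.0)), (np.float64(109.0), np.float64(124.0))] knob 0 0
```

Slot mid is now 89 in the side view, which is station 90. I finish the stroke, release, and back out to the front.

move_arm(commands=[{"hand": 57, "x": 1, "y": 0.1, "z": 0, "spin": 0}, {"hand": 57, "x": 1, "y": 0.1, "z": 0, "spin": 0}])

```text
time_s: 13.85
position: [0.5012, 0.0994, 0.0895]
tcp_rot: [[-0.998, -0.06, -0.007], [-0.06, 0.998, -0.001], [0.007, -0.0, -1.0]]
contact_force: [-10.6, 0.4, 4.6]
finger_gap: 0.0573
grasp_force: 0.0
```

move_arm(commands=[{"hand": 57, "x": -12, "y": -0.7, "z": 0, "spin": 0}, {"hand": 57, "x": -25, "y": -1.5, "z": 0, "spin": 0}, {"hand": 57, "x": -40, "y": -2.5, "z": 0, "spin": 0}, {"hand": 57, "x": -60, "y": -3.7, "z": 0, "spin": 0}, {"hand": 57, "x": -88, "y": -5.4, "z": 0, "spin": 0}])

```text
time_s: 14.35
position: [0.418, 0.0945, 0.0908]
tcp_rot: [[-0.998, -0.061, 0.004], [-0.061, 0.998, 0.001], [-0.004, 0.001, -1.0]]
contact_force: [-0.7, -1.3, -0.6]
finger_gap: 0.057
grasp_force: 0.0
```

move_arm(commands=[{"hand": 57, "x": 0, "y": 0, "z": 0, "spin": 0}, {"hand": 57, "x": -1, "y": 16, "z": 0, "spin": 0}, {"hand": 57, "x": -2, "y": 33, "z": 0, "spin": 0}, {"hand": 57, "x": -3, "y": 50, "z": 0, "spin": 0}, {"hand": 57, "x": -4, "y": 66, "z": 0, "spin": 0}])

```text
time_s: 14.85
position: [0.4143, 0.1615, 0.0908]
tcp_rot: [[-0.998, -0.061, 0.003], [-0.061, 0.998, 0.001], [-0.003, 0.001, -1.0]]
contact_force: [-0.1, -0.3, -0.4]
finger_gap: 0.057
grasp_force: 0.0
```

move_arm(commands=[{"hand": 0, "x": 0, "y": 0, "z": 20, "spin": 0}, {"hand": 0, "x": 15, "y": 0, "z": 40, "spin": 0}, {"hand": 0, "x": 45, "y": 1, "z": 54, "spin": 0}, {"hand": 0, "x": 80, "y": 2, "z": 54, "spin": 0}, {"hand": 0, "x": 110, "y": 2, "z": 54, "spin": 0}])

```text
time_s: 15.35
position: [0.5262, 0.1628, 0.1458]
tcp_rot: [[-0.998, -0.061, 0.005], [-0.061, 0.998, 0.002], [-0.005, 0.001, -1.0]]
contact_force: [-0.9, 0.2, 0.7]
finger_gap: -0.0001
grasp_force: 0.0
```

Run:
```python
from h import *
c=stat(); o=get_obs(); print(o['finger_gap'])
F=(pts(c)-O)@R*1000; m=(c['z_map']>0)&(abs(F[...,1]-88)<12)&(F[...,0]<-110)&(F[...,2]>100)&(F[...,0]>-170)
for lo in range(100,160,10):
    k=m&(F[...,2]>=lo)&(F[...,2]<lo+10); print(lo,np.median(F[k],0).round(1) if k.any() else 0)
T=cam('top'); ys,I=slot(T,''); print([(int(y),int(i)) for y,i in zip(ys[100:140:2],I[100:140:2])])
```

```text
t 15.35 tcp [-197.3  -62.9  145.8] f [-0.3 -0.9  0.7] dark [(np.float64(82.0), np.float64(96.0)), (np.float64(110.0), np.float64(124.0))] knob 79 [ -81.4 -137.7  152.9]
-0.00010716375787628502
100 [-134.9   89.3  104.2]
110 [-138.    87.9  115. ]
120 [-141.2   87.1  124.8]
130 [-143.7   87.6  134.4]
140 [-145.7   87.9  145.6]
150 [-142.7   90.2  150.1]
[(70, 162), (72, 161), (74, 161), (76, 161), (78, 161), (80, 161), (82, 159), (84, 156), (86, 151), (88, 134), (90, 112), (92, 86), (94, 95), (96, 118), (98, 149), (100, 158), (102, 161), (104, 161), (106, 162), (108, 162)]
```

The carriage is at station 90 and the lever is at rest. Next, go beside the lock bar.

move_arm(commands=[{"hand": 0, "x": 35, "y": 1, "z": 0, "spin": 0}, {"hand": 0, "x": 70, "y": 1, "z": 0, "spin": 0}, {"hand": 0, "x": 110, "y": 2, "z": 0, "spin": 0}, {"hand": 0, "x": 153, "y": 2, "z": 0, "spin": 0}, {"hand": 0, "x": 153, "y": 2, "z": 0, "spin": 0}])

```text
time_s: 15.95
position: [0.6808, 0.1632, 0.1445]
tcp_rot: [[-0.998, -0.059, 0.006], [-0.059, 0.998, -0.0], [-0.006, -0.001, -1.0]]
contact_force: [-0.1, -0.0, -0.3]
finger_gap: -0.0001
grasp_force: 0.0
```

move_arm(commands=[{"hand": 0, "x": 0.5, "y": -8, "z": 0, "spin": 0}, {"hand": 0, "x": 1, "y": -16, "z": 0, "spin": 0}, {"hand": 0, "x": 1.5, "y": -24, "z": 0, "spin": 0}, {"hand": 0, "x": 2, "y": -32, "z": 0, "spin": 0}, {"hand": 0, "x": 2.4, "y": -38, "z": 0, "spin": 0}])

```text
time_s: 16.45
position: [0.6778, 0.1249, 0.1447]
tcp_rot: [[-0.998, -0.06, 0.0], [-0.06, 0.998, -0.0], [-0.0, -0.0, -1.0]]
contact_force: [-1.0, 0.2, 0.2]
finger_gap: 0.0001
grasp_force: 0.1
```

```bash
python3 -c "
from h import *
c=stat(); cv2.imwrite('pics/lk.png',cv2.resize(cv2.cvtColor(c['pixels'],4)[130:290,180:420],None,fx=3,fy=3))"
```

```text
t 16.45 tcp [-150.2   86.1  144.7] f [-0.3 -1.   0.2] dark [(np.float64(81.0), np.float64(96.0)), (np.float64(102.0), np.float64(129.0))] knob 80 [ -80.6 -137.3  153.3]
```

View pics/lk.png

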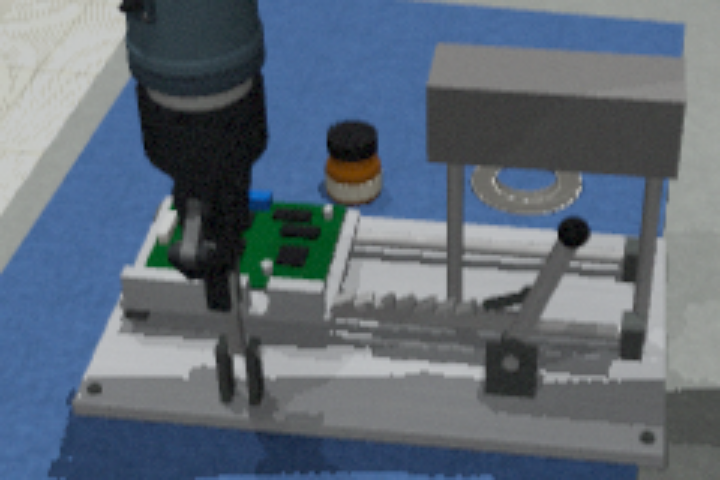

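The picture shows the fingers at (215,300), just outside the upright bar at (235,310), and the lever is back. I push the bar over.

move_arm(commands=[{"hand": 0, "x": 3.5, "y": -5, "z": 0, "spin": 0}, {"hand": 0, "x": 4, "y": -10, "z": 0, "spin": 0}, {"hand": 0, "x": 4, "y": -15, "z": 0, "spin": 0}, {"hand": 0, "x": 4, "y": -20, "z": 0, "spin": 0}, {"hand": 0, "x": 5, "y": -25, "z": 0, "spin": 0}])

```text
time_s: 17.0
position: [0.6829, 0.1007, 0.1443]
tcp_rot: [[-0.998, -0.061, -0.0], [-0.061, 0.998, -0.0], [0.0, -0.0, -1.0]]
contact_force: [0.5, 0.2, -0.0]
finger_gap: -0.0002
grasp_force: 0.0
```

move_arm(commands=[{"hand": 0, "x": 0.3, "y": -5, "z": 0, "spin": 0}, {"hand": 0, "x": 0.5, "y": -10, "z": 0, "spin": 0}, {"hand": 0, "x": 0.5, "y": -10, "z": 0, "spin": 0}, {"hand": 0, "x": 0.5, "y": -10, "z": 0, "spin": 0}])

```text
time_s: 17.4
position: [0.6835, 0.0911, 0.1444]
tcp_rot: [[-0.998, -0.061, 0.0], [-0.061, 0.998, 0.0], [-0.0, 0.0, -1.0]]
contact_force: [-0.2, 0.4, -0.4]
finger_gap: -0.0001
grasp_force: 0.0
```

move_arm(commands=[{"hand": 0, "x": 0, "y": 25, "z": 0, "spin": 0}, {"hand": 0, "x": 0, "y": 60, "z": 0, "spin": 0}, {"hand": 0, "x": 0, "y": 100, "z": 20, "spin": 0}, {"hand": 0, "x": 30, "y": 140, "z": 50, "spin": 0}, {"hand": 0, "x": 70, "y": 170, "z": 80, "spin": 0}])

```text
time_s: 17.9
position: [0.7411, 0.2568, 0.217]
tcp_rot: [[-0.998, -0.065, -0.002], [-0.065, 0.998, 0.002], [0.002, 0.002, -1.0]]
contact_force: [2.1, 0.3, 0.4]
finger_gap: 0.0001
grasp_force: 0.0
```

Run:
```python
from h import *
c=stat(); cv2.imwrite('pics/lk2.png',cv2.resize(cv2.cvtColor(c['pixels'],4)[130:290,180:420],None,fx=3,fy=3))
T=cam('top')
for c in (c,T):
  F=(pts(c)-O)@R*1000; m=(c['z_map']>0)&(abs(F[...,1]-90)<3)
  for x in range(-115,-10,10):
    k=m&(abs(F[...,0]-x)<5)&(F[...,2]<170); print(x,np.percentile(F[k][:,2],[50,95]).round(1) if k.any() else 0)
```

```text
t 17.90 tcp [-277.9  157.5  217. ] f [-0.1  2.1  0.4] dark [] knob 78 [ -81.5 -137.7  153.3]
-115 [58.3 62.7]
-105 [60.5 64.2]
-95 [62.  62.9]
-85 [63.1 63.8]
-75 [62.1 64.7]
-65 [61.  63.4]
-55 [39.4 62.2]
-45 [59.8 62.9]
-35 [60.7 64.8]
-25 [64.4 65.4]
-15 [57. 57.]
-115 [62.1 63.1]
-105 [36.7 63. ]
-95 [36.6 63.4]
-85 [13.5 62.2]
-75 [36.1 65.3]
-65 [28.2 63.1]
-55 [61.3 63.9]
-45 [61.6 64. ]
-35 [60.7 64.5]
-25 [59.3 62.4]
-15 [50.1 56. ]
```

View pics/lk2.png

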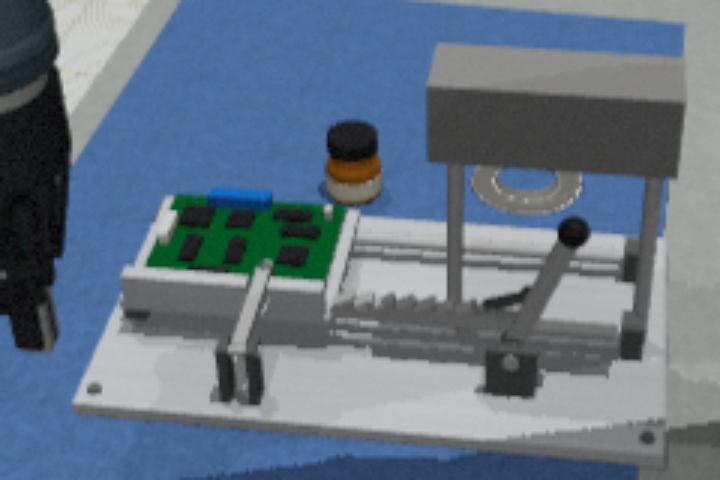

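The picture shows the lock bar level in the slot, from posts at (240,370) to ball at (265,268). Depth puts its top at 61–63 mm all along. The lever is at rest and the arm is clear, so I hand in.

move_arm(commands=[{"hand": 0, "x": 0, "y": 0, "z": 0, "spin": 0}, {"hand": 0, "x": 0, "y": 0, "z": 0, "spin": 0}, {"hand": 0, "x": 0, "y": 0, "z": 0, "spin": 0}])

```text
time_s: 18.3
position: [0.7415, 0.2507, 0.2146]
tcp_rot: [[-0.998, -0.059, -0.003], [-0.059, 0.998, -0.001], [0.003, -0.001, -1.0]]
contact_force: [-0.4, -0.2, -0.4]
finger_gap: -0.0002
grasp_force: 0.0
```

```bash
python3 -c "
from h import *
print(sign_off())"
```

```text
the job is handed in; nothing more can be done
None
```

Job handed in at 18.3 s: four full strokes brought the slot in line with the lock bar, and the bar now lies level in it with the lever back at rest and the arm clear; the hand-in gave no verdict.

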